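# Trap a length of cable duct in the indexing jig and hold the lock pin home

### The arm

A 7-joint arm with a two-finger parallel gripper is mounted at the origin on the work surface. World frame = base frame: x ahead of the robot, y to its left, z up, the work surface at z = 0. Lengths are in m, angles in rad, forces in N, time in s.
With the tool pointing down it reaches from about 0.4 to 0.85 m from the base axis. Payload 10.4 kg.
Tool frame: the origin (TCP) lies on the centre line of the jaws, within the pads' length; the fingertips stand 14 mm ahead of it and the grasp point (between the pads) lies 5 mm behind it (tip_reach is the z of the fingertips in the tool frame, in m); z points along the fingers, x is the direction in which the jaws open and shut, and the axes are right-handed (so a half turn about z gives the same grasp; the last joint's range is limited). The gripper opens to 87 mm and grips with 3 to 60 N. Pads are 19 mm wide; open, the fingers measure 117 mm over their backs; the gripper's body (75 mm by 190 mm) begins 51 mm behind the grasp point.
Start: joints at [-0.023, 0.332, -0.065, 1.46, 0.022, 1.35, -0.088], TCP at [0.625, 0, 0.2] pointing down, gripper open.
Joint ranges: [-2.6, 2.6], [-0.5, 2.12], [-1.47, 1.34], [0.16, 2.42], [-1.27, 4.41], [0.06, 2.06], [-2.6, 2.6]. Speed limits (rad/s): [2.22, 2.22, 2.79, 2.79, 3.14, 3.14, 3.14].

### API

Orientations are given as a unit quaternion [x, y, z, w].
In Python, from bench import * gives the robot as it stands.
- The arm moves only by the tool carry_out, never from a script. Its argument "rows" is a list of rows, each a list of 5 numbers: the closure, from -1 (fully open) to 1 (shut), so that 0 is half open, then the shift along the tool's x, y, z in units of 30 mm (1.0 is 30 mm), then the turn about the tool's z in units of 5 degrees (1.0 is 5 degrees). In form: [[jaw, x, y, z, turn], ...]. A call has 1 to 20 rows; each row shifts and turns the pose as measured when the row begins, along the tool's axes as they then stand; what a row does not reach is not made up. A row lasts 1/12 s, in which the tool goes at most 41.7 mm and 7.16 degrees, less where a joint would pass 70% of its speed; a pose out of reach is approached as far as the arm can. A call is refused whole if a number of a shift passes 1 or a number of a turn 1, either way. A call with a gripper value outside its range is refused whole. The fingers move at their own pace and stop on an object; "force" is the grip in N (left out, the last holds). Time passes only in rows, so rows that do not move let the fingers close. It gives the time, the measured TCP pose, the force and the opening at its end, in the units of the state.
- read_state(): the state, without advancing time (a new reading comes with each control period).
- camera(name): name is "scene" or "side" or "wrist"; returns the picture (480x640x3 uint8, blue, green, red); there is no depth.
- camera_info(name): a dict with "fx", "fy", "cx", "cy" (pixels), "dist_coeffs" ([k1, k2, p1, p2, k3] as OpenCV has them; the pictures are not rectified), "extrinsics" (4x4, takes a point from camera to world coordinates); the wrist camera has in their place "tool_from_camera" (4x4, takes a point from camera to tool coordinates, whose origin is the TCP and whose axes are the tool frame's). Camera axes: x right, y down, z forward; pixel columns grow to the right and rows downward; lengths in m; the calibration is good to about 2 mm. A picture is of the moment at which its call begins: read the wrist's pose just before it. camera_info takes no time and is no camera call.
- close_job(): hands the job in, once; it reports no verdict.
Trained networks look in the newest picture that a camera, given by its name, has taken for a name from the list of things; names that differ only in an ending like _2 or _b are one class to them, and where a whole thing is asked for, a point or a joint stands for the part that bears it (a point fixed in the world has none). Each returns a list of dicts, best first, with "conf" (0 to 1); they miss things now and then, are a little off and sometimes report something else, mostly with a low value. They report only what shows in the picture. A call takes as long as a camera call. They do not tell look-alikes from the thing itself.
- recognise(query, camera): "box" ([centre column, centre row, width, height] in pixels, round what is visible of it).
- silhouettes(query, camera): "mask" (480x640 bool, what is visible of it) and "box" ([centre column, centre row, width, height] in pixels, round what is visible of it).
- pinpoint(query, camera): "xy" ([column, row] in pixels: a listed point, or the origin of a listed thing).
The state is a dict: "time": time; "joint_positions": joint angles; "joint_vel": joint speeds; "joint_torque": joint torques, N m; "ee_pos": TCP position; "eef_rot": TCP orientation; "ft_force": force on the tool from outside, world axes, zero at the start; "torque": the same for the moment, N m; "width": finger opening in m.
Only numpy, scipy, OpenCV 4.12 (cv2) and the standard library are available. Lean on these libraries where they do the work, as an engineer would, in place of code of your own. Each camera call takes 0.05 s, during which the arm holds its last target. There are 200 camera calls.

### The job

Lay the shorter of the two loose lengths of grey slotted cable duct in the jig's trough, lid up, between the fixed end stop and the arm of the sliding stop sleeve. Then pull up the black spring-plunger knob on the sleeve, slide the sleeve one hole towards the fixed end stop so that the duct is trapped, and let the pin go fully home in that hole; the program finishes while still holding the knob firmly with the pin home. Leave the longer duct, the contactor and the transformer where they are.

Things in the scene. Friction and masses are not known exactly. Their poses are not given: they have to be found in the camera images.
- jig: Bench jig fixed on the table, dark steel plate 12 mm thick spanning x -80..80, y -160..130 mm. Origin on the table, z up, y along the jig. Trough along x = -50 mm. Along x = 45 mm a fixed 30 mm square aluminium index tube, top at z = 52 mm, with 12 mm pin holes every 40 mm, at y = -128, -88, -48, -8, 32 mm.
- trough (a point): Point on the trough floor's centre line under the short duct's middle when its end touches the fixed end stop: jig frame (-50, 40, 12) mm, axes as the jig's. Floor z = 12 mm; two low walls, 33 mm clear between them, 4 mm thick, tops at z = 20 mm, from y = -90 to 100 mm.
- stop_face (a point): Centre of the face, looking along the jig's -y, of the fixed steel end stop at the trough's +y end: jig frame (-50, 100, 32) mm. The stop is 50 mm wide, top at z = 52 mm.
- sleeve_arm (a point): Centre of the face, looking along +y of the jig, of the steel arm (8 mm thick, z 25 to 51 mm) that reaches from the sliding stop sleeve across the trough. At the start it is 163 mm from the fixed end stop's face, one hole further on 123 mm.
- sleeve (a joint): Stop sleeve's position along the index tube, m: 0 at the start (in a hole), growing along the jig's +y, towards the fixed end stop; 0.04 is the next hole. Range -0.04 to 0.085, friction about 2 N; 2 mm play either way with the pin in a hole. Sleeve 50 mm long, 42 mm wide, top at z = 58.5 mm.
- plunger (a joint): Lift of the spring plunger, m: 0 with the pin fully home (12 mm deep in the tube), 0.018 at most; about 13 mm of lift clears the tube. The spring presses it down with 4.5 N at home and about 7 N fully up.
- knob: Black round knob of the plunger on top of the sleeve, 26 mm diameter, 30 mm tall, axis upright. Origin at its centre, 86 mm above the table with the pin home; at the start at jig frame x = 45, y = -88 mm. Rises with the plunger, travels with the sleeve. 12 mm free height below it over the sleeve, but for a 20 mm wide collar under its middle.
- short_duct: The shorter loose length of grey slotted cable duct with its lid on top: 120 mm along its y, 26 mm wide along its x, 40 mm tall, about 110 g, rigid. Origin at the middle of its underside, z up.
- long_duct: The longer length of the same duct: 160 mm along its y, 26 mm wide, 40 mm tall. Origin at the middle of its underside. To be left alone.
- contactor: Bystander: grey and black contactor, 75 x 45 mm, 79 mm tall. Origin under its centre.
- transformer: Bystander: black control transformer on a 90 x 90 mm steel foot, 87 mm tall. Origin under its centre.
Things that resemble listed ones, but are neither listed nor needed, are in the scene too. Leave any blue or yellow look-alike of the short_duct alone.

How it is judged:
On the way, in this order (a step that is already met when the one before it is completed fails the run):
1. the short duct lies in the trough between the end stop and the sleeve's arm, let go, the sleeve still in its first hole (x of short_duct in the frame of trough between -0.006 and 0.006 m and z of short_duct in the frame of trough between -0.004 and 0.004 m and angle between the y axis of short_duct and the y axis of jig, either way round below 0.09 rad and angle between short_duct's own z axis and vertical below 0.08 rad and y of short_duct in the frame of trough between -0.045 and 0.004 m and contact force between the fingers and short_duct below 0.2 N and value of joint sleeve below 0.006 m), for 0.2 s.
2. the plunger is pulled up (value of joint plunger above 0.008 m), for 0.1 s.
At the end, for the whole second after the job is handed in: Sleeve in the next hole towards the end stop (40 mm, within 4), pin home (within 3 mm), fingers bearing on the knob with over 3 N, short duct at rest, lid up, on the trough floor (6 mm sideways, 7 mm along, 4 mm high, 5 degrees) between end stop and arm (value of joint sleeve between 0.036 and 0.044 m and value of joint plunger below 0.003 m and contact force between the fingers and knob above 3 N and linear speed of short_duct below 0.02 m/s and x of short_duct in the frame of trough between -0.006 and 0.006 m and z of short_duct in the frame of trough between -0.004 and 0.004 m and angle between the y axis of short_duct and the y axis of jig, either way round below 0.09 rad and angle between short_duct's own z axis and vertical below 0.08 rad and y of short_duct in the frame of trough between -0.0075 and 0.0045 m); the arm keeps its last pose, push and grip.
It fails at once if the long duct, the contactor or the transformer is moved more than 30 mm (distance of any of long_duct, contactor, transformer from where it was at the start of the episode above 0.03 m).
It also fails if it takes over 51 s, if anything falls off the work surface, if the arm or the gripper's body presses on something with over 40 N, if the wrist force passes 120 N, or if a joint passes its speed limit or range.

## Working session

There is one attempt and no reset: what is moved stays moved. The work goes in short steps, Python scripts to look and compute and a tool call to move; the robot and the scene stay as the last step left them, time stands still between calls to the robot, and variables do not carry over. Pictures are saved under pics/ and viewed, about 8 in all and at most 12, crops included, and the job is handed in when it is done.

Besides the shell and the picture viewer there is one more tool, called as name([rows], argument=value, ...), one row to a line, values as JSON. carry_out: Moves the arm, as the interface text tells. Its arguments: {"type":"object","properties":{"rows":{"type":"array","items":{"type":"array","items":{"type":"number"}}},"force":{"type":"number"}},"required":["rows"]}

```bash
mkdir -p pics
cat > h.py <<'E'
from bench import *
import numpy as np, cv2
from scipy.spatial.transform import Rotation as R
def T(name):
    i=camera_info(name)
    if name!='wrist': return i,np.array(i['extrinsics'])
    s=read_state(); M=np.eye(4); M[:3,:3]=R.from_quat(s['eef_rot']).as_matrix(); M[:3,3]=s['ee_pos']
    return i,M@np.array(i['tool_from_camera'])
def K(i): return np.array([[i['fx'],0,i['cx']],[0,i['fy'],i['cy']],[0,0,1.]]),np.array(i['dist_coeffs'],float)
def ray(name,px,z):
    i,M=T(name);k,d=K(i)
    u=cv2.undistortPoints(np.array(px,float).reshape(-1,1,2),k,d).reshape(-1,2)
    v=np.c_[u,np.ones(len(u))]@M[:3,:3].T; o=M[:3,3]
    return o+v*((z-o[2])/v[:,2])[:,None]
def proj(name,P):
    i,M=T(name);k,d=K(i);W=np.linalg.inv(M)
    return cv2.projectPoints(np.array(P,float).reshape(-1,3),cv2.Rodrigues(W[:3,:3])[0],W[:3,3],k,d)[0].reshape(-1,2)
E
python3 - <<'E'
from h import *
ims={}
for c in ['scene','side']:
    im=camera(c);cv2.imwrite(f'pics/{c}0.png',im)
    for q in ['short_duct','long_duct','knob','trough','stop_face','sleeve_arm','jig']:
        print(c,q,[(np.round(r['xy']).tolist(),round(r['conf'],2)) for r in pinpoint(q,c)])
    i,M=T(c);print(np.round(M,3).tolist())
s=read_state();print(s['time'],s['width'],s['eef_rot'])
E
```

```text
scene short_duct [([210.0, 376.0], 0.59), ([204.0, 320.0], 0.58), ([145.0, 269.0], 0.56), ([354.0, 240.0], 0.38)]
scene long_duct [([264.0, 293.0], 0.77)]
scene knob [([344.0, 267.0], 0.68)]
scene trough [([355.0, 239.0], 0.88)]
scene stop_face [([371.0, 224.0], 0.85)]
scene sleeve_arm [([331.0, 252.0], 0.9)]
scene jig []
[[0.537, 0.66, -0.526, 1.259], [0.844, -0.415, 0.34, -0.515], [0.006, -0.626, -0.78, 1.297], [0.0, 0.0, 0.0, 1.0]]
side short_duct [([359.0, 188.0], 0.74), ([320.0, 164.0], 0.73), ([456.0, 191.0], 0.59)]
side long_duct [([330.0, 219.0], 0.82)]
side knob [([258.0, 236.0], 0.76)]
side trough [([282.0, 313.0], 0.8)]
side stop_face [([275.0, 327.0], 0.74)]
side sleeve_arm [([296.0, 272.0], 0.58)]
side jig [([267.0, 299.0], 0.85)]
[[-0.927, -0.252, 0.279, 0.149], [-0.376, 0.607, -0.7, 0.742], [0.007, -0.754, -0.657, 0.8], [0.0, 0.0, 0.0, 1.0]]
0.8 0.08710741582600012 [ 9.99999999e-01  5.73255072e-06  5.17909834e-05 -7.62671163e-06]
```

View pics/scene0.png

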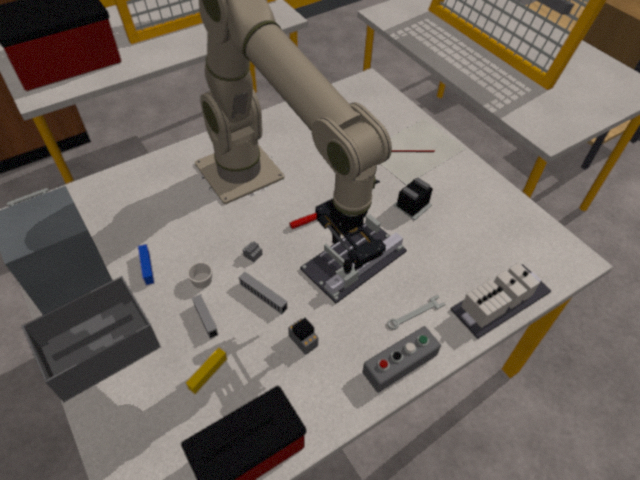

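View pics/side0.png

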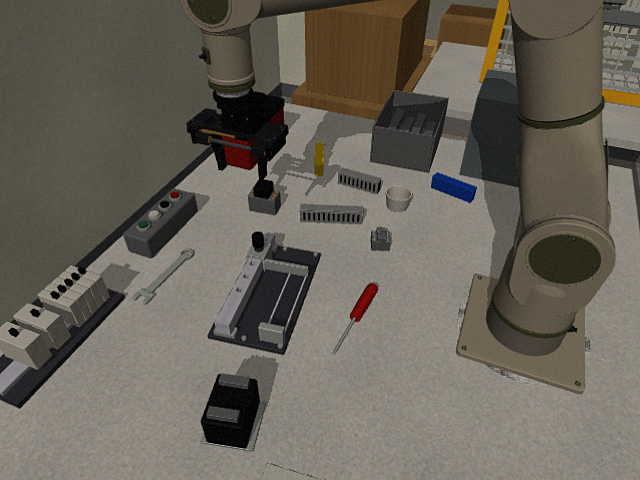

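Run:
```python
from h import *
S={'A':([210,376],[359,188]),'B':([204,320],[320,164]),'C':([145,269],[456,191]),'L':([264,293],[330,219])}
for n,(a,b) in S.items():
    print(n,ray('scene',a,0).round(3).tolist(),ray('side',b,0).round(3).tolist())
print('C/A swap', ray('side',[456,191],0).round(3).tolist())
for n,a,b,z in [('knob',[344,267],[258,236],.086),('trough',[355,239],[282,313],.012),('stop',[371,224],[275,327],.032),('arm',[331,252],[296,272],.038)]:
    print(n,ray('scene',a,z).round(4).tolist(),ray('side',b,z).round(4).tolist())
```

```text
A [[0.627, -0.411, 0.0]] [[0.468, -0.342, 0.0]]
B [[0.469, -0.354, 0.0]] [[0.617, -0.415, 0.0]]
C [[0.22, -0.426, 0.0]] [[0.213, -0.433, 0.0]]
L [[0.481, -0.172, 0.0]] [[0.494, -0.182, 0.0]]
C/A swap [[0.213, -0.433, 0.0]]
knob [[0.5757, 0.0348, 0.086]] [[0.5829, 0.0348, 0.086]]
trough [[0.4649, 0.157, 0.012]] [[0.468, 0.1594, 0.012]]
stop [[0.4551, 0.2227, 0.032]] [[0.4573, 0.2116, 0.032]]
arm [[0.4834, 0.0551, 0.038]] [[0.4791, 0.0623, 0.038]]
```

The short-duct candidates in the scene view are yellow (210,376), grey (204,320) and blue (145,269). The longer grey duct is at (264,293). Grey at (204,320) fits the description: grey, and shorter than the other. I'll confirm it in a crop and fit poses with a model.

```bash
cat >> h.py <<'E'
from scipy.optimize import minimize
def boxmask(c,p,dims,z0=0):
    x,y,a=p; w,l,h=dims
    C=np.array([[i*w/2,j*l/2,k] for i in(-1,1) for j in(-1,1) for k in(z0,z0+h)])
    P=C@R.from_euler('z',a).as_matrix().T+[x,y,0]
    m=np.zeros((480,640),np.uint8); q=proj(c,P)
    cv2.fillConvexPoly(m,cv2.convexHull((q*16).round().astype(np.int32)),1,shift=4); return m>0
def fit(ms,p0,dims,z0=0):
    def cost(p): return sum(1-(boxmask(c,p,dims,z0)&m).sum()/(boxmask(c,p,dims,z0)|m).sum() for c,m in ms)
    best=None
    for a in np.arange(0,np.pi,np.pi/6) if p0[2] is None else [p0[2]]:
        s=np.array([[p0[0],p0[1],a]]+[[p0[0]+d[0],p0[1]+d[1],a+d[2]] for d in ((.015,0,0),(0,.015,0),(0,0,.3))])
        r=minimize(cost,s[0],method='Nelder-Mead',options=dict(initial_simplex=s,xatol=1e-4,fatol=1e-4))
        if best is None or r.fun<best.fun: best=r
    return best.x,best.fun/len(ms)
E
python3 - <<'E'
from h import *
for q,l,p in [('short_duct',.12,(.469,-.348,None)),('long_duct',.16,(.487,-.177,None))]:
    ms=[]
    for c in ['scene','side']:
        camera(c); t=proj(c,[p[0],p[1],.02])[0]
        r=min(silhouettes(q,c),key=lambda r:np.hypot(*(np.array(r['box'][:2])-t)))
        print(q,c,t,r['box'],r['mask'].sum()); ms.append((c,r['mask']))
    print(fit(ms,p,(.026,l,.04)))
im=cv2.imread('pics/scene0.png')[220:400,120:360]
im2=cv2.imread('pics/side0.png')[130:310,220:460]
cv2.imwrite('pics/crop.png',cv2.resize(np.hstack([im,im2]),None,fx=1.66,fy=1.66,interpolation=cv2.INTER_CUBIC))
E
```

```text
short_duct scene [204.84789768 315.11969678] [207.4, 315.7, 29.0, 44.2] 536
short_duct side [359.86443138 181.05151135] [361.9, 177.3, 40.0, 25.2] 651
(array([ 0.46967494, -0.34734034,  1.49334178]), np.float64(0.12016321125258195))
long_duct scene [263.00882417 291.61218838] [264.1, 292.4, 49.6, 40.8] 761
long_duct side [331.84787425 214.69512022] [331.0, 212.3, 63.2, 20.2] 1129
(array([ 0.48885342, -0.179558  ,  1.89057231]), np.float64(0.0880116500113361))
```

View pics/crop.png

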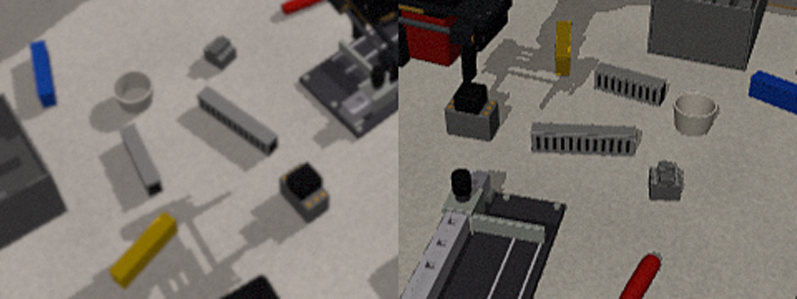

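The crop confirms it: the grey piece at scene (204,320) / side (360,180) is the shorter one and stands lid up. The grey one at (264,293) is longer. I'll move over it.

carry_out([
  [-1, -0.43, 0.96, 0, 0],
  [-1, -0.43, 0.96, 0, 0],
  [-1, -0.43, 0.96, 0, 0],
  [-1, -0.43, 0.96, 0, 0],
  [-1, -0.43, 0.96, 0, 0],
  [-1, -0.43, 0.96, 0, 0],
  [-1, -0.43, 0.96, 0, 0],
  [-1, -0.43, 0.96, 0, 0],
  [-1, -0.43, 0.96, 0, 0],
  [-1, -0.43, 0.96, 0, 0],
  [-1, -0.43, 0.96, 0, 0],
  [-1, -0.43, 0.96, 0, 0],
])

```text
time: 2.2
ee_pos: [0.4683, -0.3514, 0.1991]
eef_rot: [1.0, 0.008, 0.002, -0.002]
ft_force: [0.4, -0.5, 0.2]
width: 0.0869
```

carry_out([
  [-1, 0, 0, 0, -1],
  [-1, 0, 0, 0, -1],
  [-1, 0, 0, 0, -1],
  [-1, 0, 0, 0, -1],
  [-1, 0, 0, 0, -1],
  [-1, 0, 0, 0, -1],
  [-1, 0, 0, 0, -1],
  [-1, 0, 0, 0, -1],
  [-1, 0, 0, 0, -1],
  [-1, 0, 0, 0, -1],
  [-1, 0, 0, 0, -1],
  [-1, 0, 0, 0, -1],
  [-1, 0, 0, 0, -1],
  [-1, 0, 0, 0, -1],
  [-1, 0, 0, 0, -1],
  [-1, 0, 0, 0, -1],
  [-1, 0, 0, 0, -1],
])

```text
time: 3.62
ee_pos: [0.4613, -0.3625, 0.1998]
eef_rot: [0.713, 0.701, 0.001, 0.001]
ft_force: [0.8, 1.0, -1.1]
width: 0.0868
```

```bash
cat >> h.py <<'E'
def pose():
    s=read_state(); m=R.from_quat(s['eef_rot']).as_matrix()
    print('t',round(s['time'],2),'tcp',np.round(s['ee_pos'],4),'toolx deg',np.degrees(np.arctan2(m[1,0],m[0,0])).round(2),'w',round(s['width'],4),'ft',np.round(s['ft_force'],1),'q',np.round(s['joint_positions'],2))
    return s,m
def todo(x,y,z,deg):
    s,m=pose(); d=m.T@(np.array([x,y,z])-s['ee_pos'])/.03
    print('shift units',d.round(2),'turn units (after shift)',round((np.degrees(np.arctan2(m[1,0],m[0,0]))-deg)/5,2))
E
python3 - <<'E'
from h import *
pose(); im=camera('wrist');cv2.imwrite('pics/w1.png',im)
r=silhouettes('short_duct','wrist');print([(x['box'],x['conf'],x['mask'].sum()) for x in r])
if r:
    p,f=fit([('wrist',r[0]['mask'])],(.47,-.347,1.49),(.026,.12,.04));print(p,f,np.degrees(p[2]))
    todo(p[0],p[1],.028,np.degrees(p[2]))
E
```

```text
t 3.62 tcp [ 0.4613 -0.3625  0.1998] toolx deg 89.01 w 0.0868 ft [ 0.8  1.  -1.1] q [ 0.59  0.24  0.    1.57 -0.    1.32  2.14]
[([265.9, 373.4, 126.2, 50.1], 0.78, np.int64(4410)), ([333.2, 226.1, 40.9, 141.5], 0.75, np.int64(4340))]
[ 0.47  -0.347  1.49 ] 1.0 85.37071147449267
t 3.72 tcp [ 0.4613 -0.3625  0.1999] toolx deg 88.85 w 0.087 ft [-0.3  0.6  0.1] q [ 0.59  0.24  0.    1.57 -0.    1.32  2.14]
shift units [0.53 0.26 5.73] turn units (after shift) 0.7
```

View pics/w1.png

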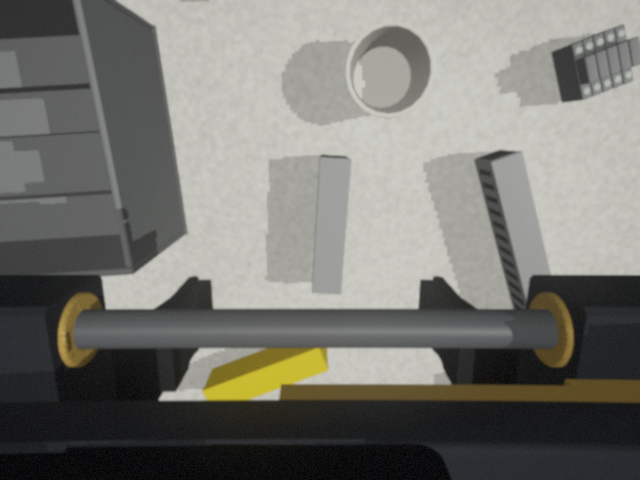

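The wrist view shows the grey short duct at (333,226), fully visible, and the yellow one at (266,373). Next I fit the grey one.

Run:
```python
from h import *
camera('wrist')
r=min(silhouettes('short_duct','wrist'),key=lambda r:abs(r['box'][1]-226)); print(r['box'])
p,f=fit([('wrist',r['mask'])],(.47,-.347,1.49),(.026,.12,.04));print(p,f,np.degrees(p[2]))
todo(p[0],p[1],.028,np.degrees(p[2]))
```

```text
[332.6, 224.6, 39.6, 137.3]
[ 0.47308301 -0.34960899  1.50184364] 0.05859728506787332 86.049302161613
t 3.82 tcp [ 0.4613 -0.3626  0.1999] toolx deg 88.56 w 0.0871 ft [ 0.3  0.7 -0.5] q [ 0.59  0.24  0.    1.57 -0.    1.32  2.14]
shift units [0.44 0.37 5.73] turn units (after shift) 0.5
```

carry_out([
  [-1, 0.44, 0.37, 0, 0.5],
  [-1, 0, 0, 0.9, 0],
  [-1, 0, 0, 0.9, 0],
  [-1, 0, 0, 0.9, 0],
  [-1, 0, 0, 0.9, 0],
  [-1, 0, 0, 0.9, 0],
  [-1, 0, 0, 0.6, 0],
  [-1, 0, 0, 0.3, 0],
])

```text
time: 4.48
ee_pos: [0.477, -0.3512, 0.036]
eef_rot: [0.741, 0.672, 0.002, 0.006]
ft_force: [0.0, 0.3, -0.8]
width: 0.0873
```

Run:
```python
from h import *
todo(.4731,-.3496,.028,86.0)
```

```text
t 4.48 tcp [ 0.477  -0.3512  0.036 ] toolx deg 84.44 w 0.0873 ft [ 0.   0.3 -0.8] q [ 0.56  0.39 -0.01  1.74  0.    0.99  2.03]
shift units [ 0.04 -0.14  0.27] turn units (after shift) -0.31
```

carry_out([
  [-1, 0.04, -0.14, 0.27, -0.3],
  [1, 0, 0, 0, 0],
  [1, 0, 0, 0, 0],
  [1, 0, 0, 0, 0],
  [1, 0, 0, 0, 0],
  [1, 0, 0, 0, 0],
  [1, 0, 0, 0, 0],
  [1, 0, 0, 0, 0],
  [1, 0, 0, 0, 0],
], force=25)

```text
time: 5.23
ee_pos: [0.4747, -0.351, 0.0312]
eef_rot: [0.733, 0.681, 0.002, 0.008]
ft_force: [0.2, -0.6, -0.8]
width: 0.0417
```

Run:
```python
from h import *
pose()
# precise jig pose: averaged pinpoints from both cameras on points far apart
A=[];B=[]
J={'knob':(.045,-.088,.086),'trough':(-.05,.04,.012),'stop_face':(-.05,.1,.032),'sleeve_arm':(-.05,-.063,.038)}
obs=[]
for c in ['scene','side']:
    camera(c)
    for q in J:
        r=pinpoint(q,c)
        if r: obs.append((c,q,r[0]['xy'])); print(c,q,np.round(r[0]['xy'],1),round(r[0]['conf'],2))
from scipy.optimize import least_squares
def res(p):
    o=[]
    for c,q,xy in obs:
        P=R.from_euler('z',p[2]).apply(J[q])+[p[0],p[1],0]
        o+=list(proj(c,P)[0]-xy)
    return o
s=least_squares(res,[.52,.12,.16],loss='soft_l1'); print(s.x,np.degrees(s.x[2]),np.round(s.fun,1))
```

```text
t 5.23 tcp [ 0.4747 -0.351   0.0312] toolx deg 85.77 w 0.0417 ft [ 0.2 -0.6 -0.8] q [ 0.57  0.39 -0.01  1.76  0.    0.98  2.05]
scene knob [341.5 268.3] 0.49
scene trough [353.7 237.6] 0.8
scene stop_face [373.7 222.6] 0.68
side knob [259.4 240.2] 0.59
side trough [280.7 312.1] 0.89
side stop_face [271.  328.1] 0.75
side sleeve_arm [296.5 272.1] 0.75
[0.52250835 0.12453024 0.09636219] 5.5211467092733075 [ 4.4 -2.3  2.7  1.9 -2.1  3.5  0.1 -1.6  0.9  0.8 -0.4  0.9  0.6 -1.6]
```

carry_out([
  [1, 0, 0, 0, 0],
  [1, 0, 0, 0, 0],
  [1, 0, 0, 0, 0],
  [1, 0, 0, 0, 0],
  [1, 0, 0, -0.5, 0],
  [1, 0, 0, -0.9, 0],
  [1, 0, 0, -0.9, 0],
  [1, 0, 0, -0.9, 0],
  [1, 0, 0, -0.9, 0],
  [1, 0, 0, -0.9, 0],
  [1, 0, 0, -0.9, 0],
])

```text
time: 6.65
ee_pos: [0.4679, -0.3466, 0.2075]
eef_rot: [0.733, 0.681, 0.001, 0.001]
ft_force: [0.7, -0.8, -0.8]
width: 0.0005
```

carry_out([
  [1, 0.7, 0, 0, 0],
  [1, 0.95, 0, 0, 0],
  [1, 0.95, 0, 0, 0],
  [1, 0.95, 0, 0, 0],
  [1, 0.95, 0, 0, 0],
  [1, 0.95, 0, 0, 0],
  [1, 0.95, 0, 0, 0],
  [1, 0.95, 0, 0, 0],
  [1, 0.95, 0, 0, 0],
  [1, 0.95, 0, 0, 0],
  [1, 0.95, 0, 0, 0],
])

```text
time: 7.57
ee_pos: [0.4932, -0.0384, 0.2147]
eef_rot: [0.737, 0.676, 0.002, 0.01]
ft_force: [0.5, -0.1, -0.6]
width: 0.0003
```

carry_out([
  [1, 0, 0, 0, 1],
  [1, 0, 0, 0, 1],
  [1, 0, 0, 0, 1],
  [1, 0, 0, 0, 1],
  [1, 0, 0, 0, 1],
  [1, 0, 0, 0, 1],
  [1, 0, 0, 0, 1],
  [1, 0, 0, 0, 1],
  [1, 0, 0, 0, 1],
  [1, 0, 0, 0, 1],
  [1, 0, 0, 0, 1],
  [1, 0, 0, 0, 1],
  [1, 0, 0, 0, 1],
  [1, 0, 0, 0, 1],
  [1, 0, 0, 0, 1],
])

```text
time: 8.82
ee_pos: [0.4929, -0.0283, 0.2159]
eef_rot: [0.998, 0.064, 0.009, 0.006]
ft_force: [-0.1, -0.5, -0.0]
width: 0.0006
```

Run:
```python
from h import *
pose(); cv2.imwrite('pics/w2.png',camera('wrist'))
J=['knob','trough','stop_face','sleeve_arm']
for q in J: print(q,[(np.round(r['xy'],1),round(r['conf'],2)) for r in pinpoint(q,'wrist')])
```

```text
t 8.82 tcp [ 0.4929 -0.0283  0.2159] toolx deg 7.32 w 0.0006 ft [-0.1 -0.5 -0. ] q [ 0.21  0.03 -0.25  1.78  0.02  1.31  0.07]
knob [(array([440. , 141.3]), 0.73)]
trough []
stop_face []
sleeve_arm [(array([309.2, 111.3]), 0.75)]
```

View pics/w2.png

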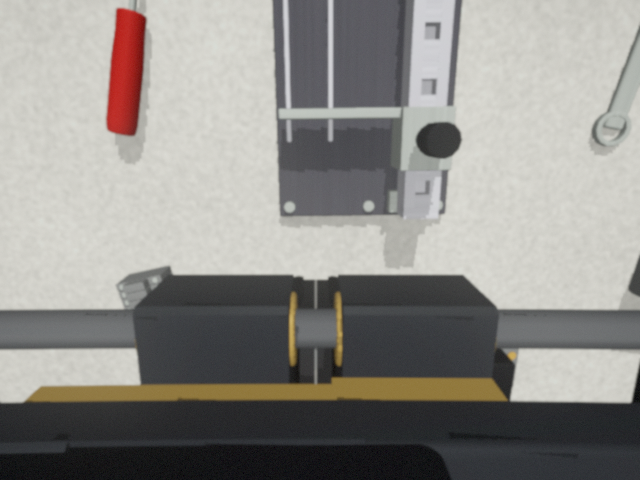

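The jaws shut to 0 mm, so the duct was not grasped. I'll use this view for the jig pose, then find the duct again.

Run:
```python
from h import *
k=ray('wrist',[[440,141]],.086)[0]; a=ray('wrist',[[309.2,111.3]],.038)[0]
print('knob',k,'arm',a)
w=ray('wrist',[[331,140],[328,5],[290,140],[287.5,5]],.02); print(w)
e=ray('wrist',[[280,215],[275,5]],.012); print(e)
for p,q in [(w[0],w[1]),(w[2],w[3]),(e[0],e[1])]:
    d=q-p; print('jig yaw',np.degrees(np.arctan2(-d[0],d[1])))
t=k[:2]-a[:2]; print('yaw from arm->knob', np.degrees(np.arctan2(t[1],t[0])-np.arctan2(-.025,.095)))
for c in ['scene','side']:
    im=camera(c); cv2.imwrite(f'pics/{c}1.png',im)
    print(c,[(np.round(r['box']),round(r['conf'],2)) for r in silhouettes('short_duct',c)])
im=np.hstack([cv2.imread('pics/scene1.png')[220:400,120:360],cv2.imread('pics/side1.png')[130:310,220:460]])
cv2.imwrite('pics/crop1.png',cv2.resize(im,None,fx=1.66,fy=1.66,interpolation=cv2.INTER_CUBIC))
```

```text
knob [0.57967085 0.04569181 0.086     ] arm [0.48043799 0.05541807 0.038     ]
[[0.50300652 0.03449635 0.02      ]
 [0.48494724 0.14025953 0.02      ]
 [0.46656774 0.02955561 0.02      ]
 [0.45199875 0.13560499 0.02      ]]
[[ 0.46500939 -0.04136098  0.012     ]
 [ 0.44103938  0.13610196  0.012     ]]
jig yaw 9.68991908500624
jig yaw 7.822291794614706
jig yaw 7.692414490020291
yaw from arm->knob 9.1456274156653
scene [(array([147., 264.,  14.,  41.]), 0.95), (array([207., 373.,  42.,  42.]), 0.83), (array([204., 317.,  29.,  42.]), 0.71)]
side [(array([362., 180.,  48.,  19.]), 0.72), (array([318., 159.,  11.,  35.]), 0.72)]
```

View pics/crop1.png

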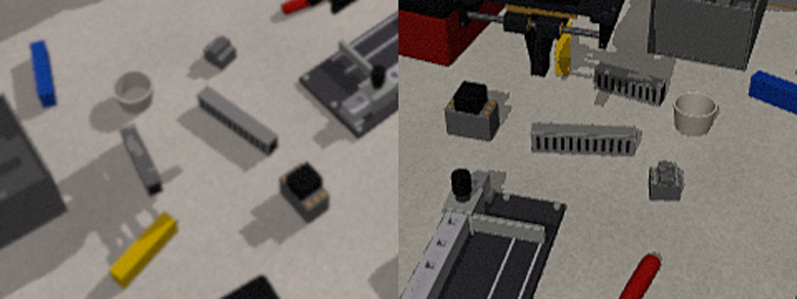

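The duct still lies where it was, upright and not visibly moved. I'll go back, check the alignment close up, and confirm the width before lifting.

carry_out([
  [-1, -0.18, 0.96, 0, 0],
  [-1, -0.18, 0.96, 0, 0],
  [-1, -0.18, 0.96, 0, 0],
  [-1, -0.18, 0.96, 0, 0],
  [-1, -0.18, 0.96, 0, 0],
  [-1, -0.18, 0.96, 0, 0],
  [-1, -0.18, 0.96, 0, 0],
  [-1, -0.18, 0.96, 0, 0],
  [-1, -0.18, 0.96, 0, 0],
  [-1, -0.18, 0.96, 0, 0],
  [-1, -0.18, 0.96, 0, 0],
])

```text
time: 10.18
ee_pos: [0.4801, -0.3566, 0.2196]
eef_rot: [0.997, 0.079, 0.01, 0.006]
ft_force: [1.2, 0.1, 0.6]
width: 0.0657
```

carry_out([
  [-1, 0, 0, 0, -1],
  [-1, 0, 0, 0, -1],
  [-1, 0, 0, 0, -1],
  [-1, 0, 0, 0, -1],
  [-1, 0, 0, 0, -1],
  [-1, 0, 0, 0, -1],
  [-1, 0, 0, 0, -1],
  [-1, 0, 0, 0, -1],
  [-1, 0, 0, 0, -1],
  [-1, 0, 0, 0, -1],
  [-1, 0, 0, 0, -1],
  [-1, 0, 0, 0, -1],
  [-1, 0, 0, 0, -1],
  [-1, 0, 0, 0, -1],
  [-1, 0, 0, 0, -1],
])

```text
time: 11.43
ee_pos: [0.4758, -0.3668, 0.2163]
eef_rot: [0.722, 0.692, 0.002, 0.009]
ft_force: [-0.5, -0.2, 0.7]
width: 0.0873
```

Run:
```python
from h import *
im=camera('wrist')
rs=silhouettes('short_duct','wrist');print([(np.round(r['box']),round(r['conf'],2)) for r in rs])
t=proj('wrist',[.472,-.349,.02])[0]; r=min(rs,key=lambda r:np.hypot(*(np.array(r['box'][:2])-t)))
p,f=fit([('wrist',r['mask'])],(.472,-.349,1.49),(.026,.12,.04));print(p,f,np.degrees(p[2]))
todo(p[0],p[1],.024,np.degrees(p[2]))
c=np.zeros((480,640),np.uint8); c[boxmask('wrist',p,(.026,.12,.04))]=1
cs,_=cv2.findContours(c,0,2); cv2.drawContours(im,cs,-1,(0,0,255),1)
# tool line: TCP ground projection
s,m=pose(); 
for z in (.0,.04): 
    u=proj('wrist',[*s['ee_pos'][:2],z])[0].astype(int); cv2.circle(im,tuple(map(int,u)),4,(0,255,0),1)
cv2.imwrite('pics/w3.png',im)
```

```text
[(array([338., 202.,  38., 136.]), 0.88), (array([272., 364., 101.,  34.]), 0.77)]
[ 0.47251452 -0.34969329  1.49831433] 0.043269230769230727 85.84708732393776
t 11.53 tcp [ 0.4758 -0.3669  0.2163] toolx deg 87.38 w 0.0869 ft [-0.1 -0.1 -0.3] q [ 0.67  0.26 -0.11  1.52  0.03  1.35  2.08]
shift units [ 0.63 -0.24  6.4 ] turn units (after shift) 0.31
t 11.53 tcp [ 0.4758 -0.3669  0.2163] toolx deg 87.38 w 0.0869 ft [-0.1 -0.1 -0.3] q [ 0.67  0.26 -0.11  1.52  0.03  1.35  2.08]
```

View pics/w3.png

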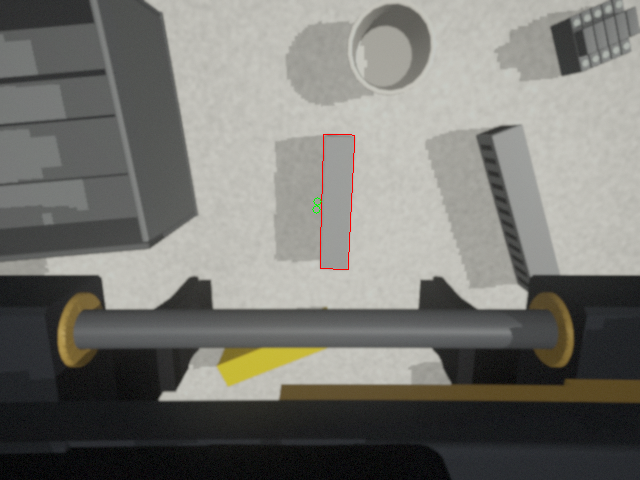

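Duct box fit is good (outline on duct at (338,202)). I'll descend, close, and check the width before lifting.

carry_out([
  [-1, 0.63, -0.24, 0, 0.3],
  [-1, 0, 0, 0.95, 0],
  [-1, 0, 0, 0.95, 0],
  [-1, 0, 0, 0.95, 0],
  [-1, 0, 0, 0.95, 0],
  [-1, 0, 0, 0.95, 0],
  [-1, 0, 0, 0.95, 0],
  [-1, 0, 0, 0.4, 0],
])

```text
time: 12.2
ee_pos: [0.4758, -0.3514, 0.0311]
eef_rot: [0.742, 0.671, 0.003, 0.015]
ft_force: [-1.0, 0.6, -0.6]
width: 0.087
```

Run:
```python
from h import *
todo(.4725,-.3497,.025,85.8)
```

```text
t 12.2 tcp [ 0.4758 -0.3514  0.0311] toolx deg 84.25 w 0.087 ft [-1.   0.6 -0.6] q [ 0.65  0.39 -0.11  1.76  0.05  0.97  1.99]
shift units [ 0.05 -0.12  0.2 ] turn units (after shift) -0.31
```

carry_out([
  [-1, 0.05, -0.12, 0.2, -0.2],
  [1, 0, 0, 0, 0],
  [1, 0, 0, 0, 0],
  [1, 0, 0, 0, 0],
  [1, 0, 0, 0, 0],
  [1, 0, 0, 0, 0],
  [1, 0, 0, 0, 0],
  [1, 0, 0, 0, 0],
  [1, 0, 0, 0, 0],
  [1, 0, 0, 0, 0],
  [1, 0, 0, 0, 0],
  [1, 0, 0, 0, 0],
  [1, 0, 0, 0, 0],
  [1, 0, 0, 0, 0],
  [1, 0, 0, 0, 0],
], force=40)

```text
time: 13.45
ee_pos: [0.4734, -0.3504, 0.0273]
eef_rot: [0.738, 0.674, 0.004, 0.016]
ft_force: [0.1, 1.0, 0.5]
width: 0.0038
```

Run:
```python
from h import *
pose(); im=camera('wrist'); b=camera('side')
cv2.imwrite('pics/w4.png',np.hstack([cv2.resize(im,(480,360)),cv2.resize(b[120:260,260:380],(309,360))]))
```

```text
t 13.45 tcp [ 0.4734 -0.3504  0.0273] toolx deg 84.83 w 0.0038 ft [0.1 1.  0.5] q [ 0.66  0.39 -0.12  1.77  0.06  0.95  2.  ]
```

View pics/w4.png

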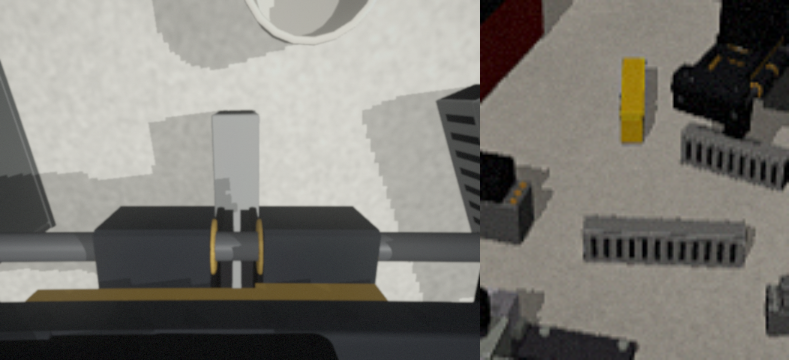

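The fingers have closed above the duct: in the side crop the tips end at its top edge, at about side pixel (359,171). I'll check where the tips really are.

Run:
```python
from h import *
s,m=pose(); print('tilt deg',np.degrees(np.arccos(-m[2,2])), m[:,2])
for d in (-.04,-.02,0,.014,.03): print(d,proj('side',s['ee_pos']+m[:,2]*d)[0].round(1),proj('scene',s['ee_pos']+m[:,2]*d)[0].round(1),proj('wrist',s['ee_pos']+m[:,2]*d)[0].round(1))
b=camera('side');a=camera('scene')
for im,c in((b,'side'),(a,'scene')):
    u=proj(c,s['ee_pos']+m[:,2]*.014)[0]; cv2.circle(im,tuple(map(int,u)),2,(0,0,255),-1)
w=camera('wrist')
cv2.imwrite('pics/w5.png',np.hstack([cv2.resize(b[110:230,300:420],(400,400)),cv2.resize(a[250:370,140:260],(400,400))]))
print([k for k in dir() if not k.startswith('_')][:60])
```

```text
t 13.55 tcp [ 0.4734 -0.3504  0.0273] toolx deg 84.83 w 0.0012 ft [-1.1  0.7 -0.5] q [ 0.66  0.39 -0.12  1.77  0.06  0.95  2.  ]
tilt deg 1.8856535892315065 [ 0.02706784 -0.01871004 -0.99945849]
-0.04 [359.9 166.2] [202.2 307.1] [314.3 316.2]
-0.02 [359.4 172.2] [203.3 311.3] [314.4 296.2]
0 [358.8 178.1] [204.4 315.3] [314.5 280.2]
0.014 [358.4 182.2] [205.1 318.1] [314.6 270.8]
0.03 [358.  186.7] [205.9 321.3] [314.6 261.4]
['K', 'PlanningError', 'R', 'T', 'a', 'b', 'boxmask', 'c', 'camera', 'camera_info', 'close_job', 'cv2', 'd', 'fit', 'im', 'm', 'minimize', 'np', 'pinpoint', 'pose', 'proj', 'ray', 'read_state', 'recognise', 's', 'silhouettes', 'tip_reach', 'todo', 'u', 'w']
```

View pics/w5.png

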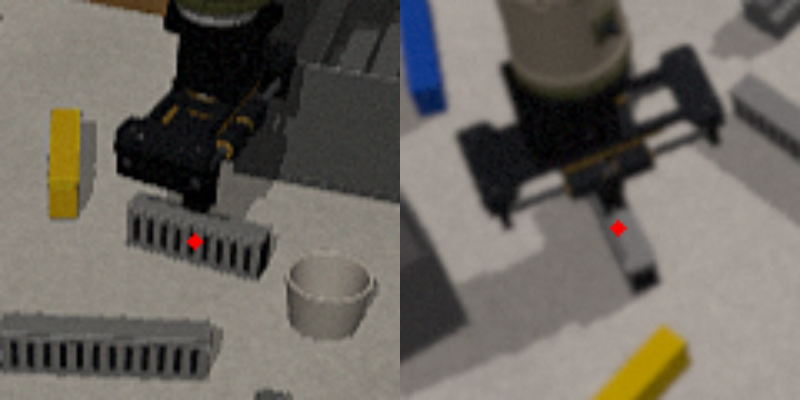

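Run:
```python
from h import *
print(tip_reach() if callable(tip_reach) else tip_reach)
```

```text
0.014
```

All three views put the tips about 34 mm short of where `tip_reach` says, at roughly d = -0.02 m: side (361,172), scene (201,311), wrist row 280. The fingers therefore closed just above the lid. I'll trust the pictures, open, and step down while watching the force.

carry_out([
  [-1, 0, 0, -0.1, 0],
  [-1, 0, 0, 0, 0],
  [-1, 0, 0, 0, 0],
  [-1, 0, 0, 0, 0],
  [-1, 0, 0, 0, 0],
  [-1, 0, 0, 0, 0],
  [-1, 0, 0, 0, 0],
  [-1, 0, 0, 0.2, 0],
  [-1, 0, 0, 0.2, 0],
  [-1, 0, 0, 0.2, 0],
])

```text
time: 14.53
ee_pos: [0.4747, -0.3513, 0.0126]
eef_rot: [0.738, 0.674, 0.004, 0.017]
ft_force: [0.4, 0.6, 0.4]
width: 0.0597
```

carry_out([
  [-1, 0, 0, 0.2, 0],
  [-1, 0, 0, 0.15, 0],
])

```text
time: 14.7
ee_pos: [0.4745, -0.3512, -0.0]
eef_rot: [0.738, 0.674, 0.004, 0.017]
ft_force: [0.2, -0.6, 0.2]
width: 0.0726
```

Run:
```python
from h import *
todo(.4727,-.3497,-.005,85.8)
```

```text
t 14.7 tcp [ 0.4745 -0.3512 -0.    ] toolx deg 84.82 w 0.0726 ft [ 0.2 -0.6  0.2] q [ 0.65  0.42 -0.11  1.79  0.06  0.9   1.99]
shift units [ 0.05 -0.07  0.16] turn units (after shift) -0.2
```

Reported z is 0 with no contact. The nominal tips would be inside the table, so the offset is confirmed. Closing after 5 mm more.

carry_out([
  [-1, 0.05, -0.07, 0.16, -0.2],
  [1, 0, 0, 0, 0],
  [1, 0, 0, 0, 0],
  [1, 0, 0, 0, 0],
  [1, 0, 0, 0, 0],
  [1, 0, 0, 0, 0],
  [1, 0, 0, 0, 0],
  [1, 0, 0, 0, 0],
  [1, 0, 0, 0, 0],
  [1, 0, 0, 0, 0],
  [1, 0, 0, 0, 0],
], force=40)

```text
time: 15.62
ee_pos: [0.4722, -0.3492, -0.0064]
eef_rot: [0.732, 0.682, 0.004, 0.016]
ft_force: [-0.3, 0.3, 0.4]
width: 0.0281
```

carry_out([
  [1, 0, 0, 0, 0],
  [1, 0, 0, 0, 0],
  [1, 0, 0, -0.2, 0],
  [1, 0, 0, -0.5, 0],
  [1, 0, 0, -0.9, 0],
  [1, 0, 0, -0.9, 0],
  [1, 0, 0, -0.9, 0],
  [1, 0, 0, -0.9, 0],
  [1, 0, 0, -0.9, 0],
])

```text
time: 16.37
ee_pos: [0.4633, -0.3429, 0.1501]
eef_rot: [0.731, 0.682, 0.002, 0.009]
ft_force: [0.2, -0.7, -0.8]
width: 0.0251
```

carry_out([
  [1, 0.5, -0.03, 0, 0],
  [1, 0.95, -0.03, 0, 0],
  [1, 0.95, -0.03, 0, 0],
  [1, 0.95, -0.03, 0, 0],
  [1, 0.95, -0.03, 0, 0],
  [1, 0.95, -0.03, 0, 0],
  [1, 0.95, -0.03, 0, 0],
  [1, 0.95, -0.03, 0, 0],
  [1, 0.95, -0.03, 0, 0],
  [1, 0.95, -0.03, 0, 0],
  [1, 0.95, -0.03, 0, 0],
  [1, 0.95, -0.03, 0, 0],
  [1, 0.95, -0.03, 0, 0],
  [1, 0.95, -0.03, 0, 0],
  [1, 0.5, -0.03, 0, 0],
])

```text
time: 17.62
ee_pos: [0.4776, 0.0718, 0.1528]
eef_rot: [0.734, 0.679, 0.002, 0.018]
ft_force: [-0.4, -0.3, -1.4]
width: 0.0252
```

carry_out([
  [1, 0, 0, 0, 1],
  [1, 0, 0, 0, 1],
  [1, 0, 0, 0, 1],
  [1, 0, 0, 0, 1],
  [1, 0, 0, 0, 1],
  [1, 0, 0, 0, 1],
  [1, 0, 0, 0, 1],
  [1, 0, 0, 0, 1],
  [1, 0, 0, 0, 1],
  [1, 0, 0, 0, 1],
  [1, 0, 0, 0, 1],
  [1, 0, 0, 0, 1],
  [1, 0, 0, 0, 1],
  [1, 0, 0, 0, 1],
  [1, 0, 0, 0, 0.5],
])

```text
time: 18.87
ee_pos: [0.4707, 0.081, 0.1526]
eef_rot: [0.996, 0.089, 0.012, 0.013]
ft_force: [0.4, 0.0, -0.7]
width: 0.0254
```

Run:
```python
from h import *
s,m=pose(); im=camera('wrist'); cv2.imwrite('pics/w6raw.png',im)
for q in ['trough','stop_face','knob','sleeve_arm']: print(q,[(np.round(r['xy'],1),round(r['conf'],2)) for r in pinpoint(q,'wrist')])
ya=np.radians(8.5); O=np.array([.521,.127,0])
def J(p): return R.from_euler('z',ya).apply(p)+O
for a,b in [((-.0665,-.09,.02),(-.0665,.1,.02)),((-.0335,-.09,.02),(-.0335,.1,.02)),((-.075,.1,.052),(-.025,.1,.052)),((-.08,-.16,.012),(-.08,.13,.012)),((-.08,.13,.012),(.08,.13,.012)),((.08,.13,.012),(.08,-.16,.012))]:
    P=np.linspace(J(a),J(b),20); q=proj('wrist',P)
    cv2.polylines(im,[q.round().astype(np.int32)],False,(0,0,255),1)
cv2.imwrite('pics/w6.png',im)
```

```text
t 18.87 tcp [0.4707 0.081  0.1526] toolx deg 10.28 w 0.0254 ft [ 0.4  0.  -0.7] q [ 0.16  0.05 -0.46  1.9   0.06  1.18 -0.14]
trough [(array([321.6, 112.7]), 0.68)]
stop_face [(array([333.6,  17.6]), 0.6)]
knob []
sleeve_arm []
```

View pics/w6.png

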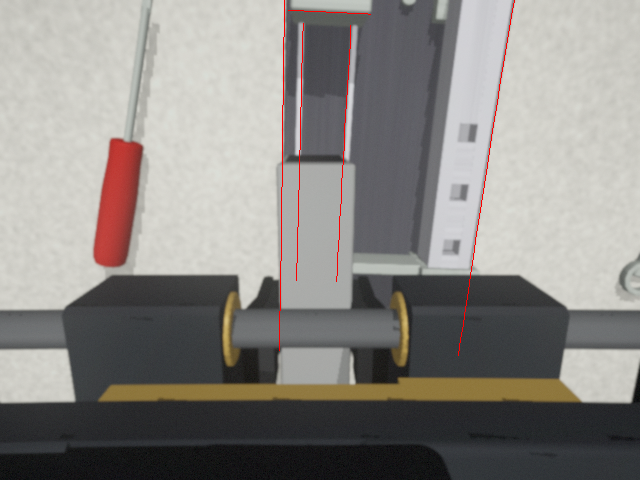

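The overlay matches well: trough walls at columns ≈300 and ≈350, stop face edge at row 12, duct held straight. I'll refine from the wall edges.

Run:
```python
from h import *
g=cv2.cvtColor(cv2.imread('pics/w6raw.png'),6).astype(int)
for r in (35,60,90,120,140): print(r,g[r,284:364:1].tolist())
for r in (175,220,260): print(r,g[r,268:292].tolist(),g[r,340:364].tolist())
```

```text
35 [186, 146, 104, 89, 84, 79, 72, 71, 73, 74, 74, 74, 79, 97, 136, 164, 176, 177, 168, 146, 108, 83, 77, 72, 72, 71, 72, 72, 72, 74, 77, 71, 73, 72, 75, 73, 74, 74, 76, 73, 73, 74, 76, 73, 72, 75, 74, 75, 74, 76, 78, 73, 73, 74, 74, 77, 75, 76, 73, 74, 73, 74, 73, 74, 71, 79, 95, 129, 160, 173, 179, 173, 156, 120, 86, 77, 80, 88, 93, 95]
60 [181, 136, 98, 92, 84, 79, 73, 75, 74, 76, 75, 80, 95, 131, 163, 178, 178, 174, 155, 121, 90, 77, 77, 75, 74, 74, 73, 77, 73, 74, 74, 75, 74, 71, 73, 74, 73, 74, 73, 77, 76, 75, 76, 77, 73, 73, 74, 75, 79, 77, 75, 75, 77, 79, 80, 76, 79, 75, 75, 76, 75, 77, 74, 77, 89, 121, 156, 173, 179, 176, 163, 130, 95, 78, 76, 80, 89, 94, 93, 93]
90 [156, 111, 88, 83, 81, 79, 79, 78, 79, 78, 81, 97, 141, 184, 208, 213, 208, 188, 152, 103, 82, 79, 78, 75, 74, 73, 74, 77, 77, 76, 78, 79, 78, 80, 79, 79, 76, 75, 76, 77, 77, 78, 77, 75, 75, 77, 78, 76, 79, 77, 77, 76, 79, 81, 80, 79, 76, 76, 75, 77, 75, 79, 90, 126, 172, 202, 213, 211, 198, 165, 119, 96, 94, 93, 94, 94, 94, 94, 94, 95]
120 [135, 105, 102, 101, 102, 102, 99, 100, 100, 100, 106, 134, 176, 203, 212
[... 676 characters left out ...]
213, 212, 211, 209, 198, 176, 163, 166, 171, 173, 173, 173, 173, 173, 173, 173, 173, 173, 173, 172, 172] [170, 171, 170, 170, 170, 171, 169, 171, 170, 170, 171, 170, 166, 158, 141, 114, 99, 97, 97, 97, 98, 97, 96, 97]
220 [213, 212, 213, 213, 214, 212, 212, 210, 201, 183, 167, 166, 170, 173, 173, 173, 174, 172, 172, 173, 173, 173, 173, 172] [170, 171, 170, 171, 169, 171, 171, 170, 170, 171, 170, 167, 158, 139, 114, 99, 98, 97, 97, 96, 93, 96, 98, 95]
260 [215, 214, 212, 212, 211, 212, 210, 211, 210, 202, 184, 168, 164, 171, 172, 173, 171, 173, 172, 173, 171, 172, 172, 172] [170, 171, 170, 169, 171, 170, 170, 170, 171, 170, 166, 157, 147, 142, 144, 147, 147, 147, 146, 148, 149, 147, 148, 147]
```

Run:
```python
from h import *
s,m=pose()
L=ray('wrist',[[300.8,35],[297.9,140]],.02);Rr=ray('wrist',[[354.2,35],[347.3,140]],.02)
print('wall gap (37mm)',np.linalg.norm((L-Rr)[0]),np.linalg.norm((L-Rr)[1]))
zt=s['ee_pos'][2]+.0064+.04
DL=ray('wrist',[[276,175],[278,260]],zt);DR=ray('wrist',[[354.3,175],[351,260]],zt)
print('duct width',np.linalg.norm((DL-DR)[0]),np.linalg.norm((DL-DR)[1]))
def line(A,B):
    c=(A+B)/2; d=c[0]-c[1]; return c.mean(0),np.degrees(np.arctan2(-d[0],d[1]))
ct,yt=line(L,Rr); cd,yd=line(DL,DR); print('trough',ct,yt,'duct',cd,yd)
sf=ray('wrist',[[330,12.5]],.052)[0]
e=ray('wrist',[[316,157]],zt-.0)[0]; print('stop top edge',sf,'duct front end',e)
n=np.array([np.cos(np.radians(8.3)),np.sin(np.radians(8.3))]); t=np.array([-n[1],n[0]])
print('lateral duct-trough',(cd-ct)[:2]@n,'tcp-duct lateral',(s['ee_pos']-cd)[:2]@n,' gap to stop',(sf-e)[:2]@t, 'tcp to duct front',(e-s['ee_pos'])[:2]@t)
```

```text
t 19.12 tcp [0.4709 0.0809 0.1526] toolx deg 10.68 w 0.0256 ft [-0.1  0.1 -0.9] q [ 0.17  0.05 -0.46  1.9   0.06  1.18 -0.13]
wall gap (37mm) 0.03710978598048407 0.03686840571686703
duct width 0.025908367042710437 0.025638668931324868
trough [0.46376943 0.17683956 0.02      ] 8.204212982469196 duct [0.46274098 0.12190019 0.19896566] 10.215746086659191
stop top edge [0.45733377 0.21821255 0.052     ] duct front end [0.45927335 0.14229796 0.19896566]
lateral duct-trough -0.008948516655989551 tcp-duct lateral 0.0021352347547164414  gap to stop 0.075399429281448 tcp to duct front 0.062400169822645346
```

carry_out([
  [1, 0.11, -0.73, 0, 0],
  [1, 0.11, -0.73, 0, 0],
  [1, 0.11, -0.73, 0, 0],
  [1, 0, 0, 0, 0.4],
  [1, 0, 0, 0.7, 0],
  [1, 0, 0, 0.7, 0],
  [1, 0, 0, 0.7, 0],
  [1, 0, 0, 0, 0],
])

```text
time: 19.78
ee_pos: [0.471, 0.1492, 0.0874]
eef_rot: [0.997, 0.08, 0.014, 0.013]
ft_force: [-0.7, -0.4, -1.0]
width: 0.0256
```

Run:
```python
from h import *
s,m=pose(); todo(.4689,.1473,.05,8.4); print('tool z',m[:,2])
cv2.imwrite('pics/w7.png',camera('wrist'))
print(pinpoint('trough','wrist')[:1],pinpoint('stop_face','wrist')[:1])
g=cv2.cvtColor(cv2.imread('pics/w7.png'),6).astype(int)
for r in (40,80,120,200,250): print(r,g[r,250:400].tolist())
print(g[:260,316].tolist())
```

```text
t 19.78 tcp [0.471  0.1492 0.0874] toolx deg 9.23 w 0.0256 ft [-0.7 -0.4 -1. ] q [ 0.06  0.17 -0.53  1.93  0.14  1.05 -0.36]
t 19.78 tcp [0.471  0.1492 0.0874] toolx deg 9.23 w 0.0256 ft [-0.7 -0.4 -1. ] q [ 0.06  0.17 -0.53  1.93  0.14  1.05 -0.36]
shift units [-0.11  0.02  1.24] turn units (after shift) 0.17
tool z [ 0.03010946 -0.02345999 -0.99927126]
[{'xy': [376.5, 275.5], 'conf': 0.46}] [{'xy': [307.2, 124.1], 'conf': 0.83}]
40 [211, 209, 210, 209, 209, 209, 208, 208, 207, 207, 208, 207, 206, 206, 205, 206, 205, 203, 198, 194, 194, 194, 193, 190, 185, 183, 181, 180, 180, 178, 178, 179, 179, 180, 180, 181, 182, 182, 182, 180, 180, 178, 179, 178, 177, 175, 175, 176, 176, 176, 176, 176, 176, 176, 175, 175, 175, 173, 173, 174, 177, 175, 176, 176, 176, 176, 175, 177, 175, 175, 175, 176, 176, 176, 176, 178, 177, 177, 178, 179, 180, 179, 178, 177, 175, 176, 175, 174, 175, 176, 176, 177, 177, 178, 180, 180, 180, 178, 179, 177, 176, 177, 174, 175, 174, 176, 175, 174, 175, 176, 178, 181, 189, 204, 209, 208, 207, 206, 205, 205, 207, 206, 206, 207, 208, 208, 209, 209, 209, 210, 210, 210, 2
[... 3403 characters left out ...]
195, 195, 196, 195, 193, 192, 190, 191, 190, 189, 182, 170, 150, 127, 101, 87, 84, 83, 84, 84, 82, 83, 84, 82, 83, 84, 84, 83, 81, 85, 82, 84, 83, 84, 86, 83, 85, 86, 84, 83, 82, 73, 65, 58, 56, 57, 56, 62, 80, 106, 129, 150, 163, 170, 171, 172, 170, 171, 171, 170, 170, 171, 170, 169, 170, 170, 170, 170, 170, 171, 171, 169, 171, 171, 170, 171, 171, 171, 170, 171, 170, 172, 171, 170, 170, 170, 170, 170, 171, 171, 172, 170, 170, 170, 171, 171, 172, 171, 171, 170, 170, 172, 170, 170, 170, 170, 171, 171, 171, 172, 170, 171, 170, 170, 171, 172, 172, 170, 170, 171, 170, 171, 171, 171, 170, 171, 171, 171, 171, 171, 170, 171, 171, 171, 170, 170, 171, 171, 170, 169, 169, 171, 171, 171, 170, 170, 170]
```

Run:
```python
from h import *
s,m=pose(); zt=s['ee_pos'][2]+.0464
DL=ray('wrist',[[277.8,200],[278.5,250]],zt);DR=ray('wrist',[[353.3,200],[352,250]],zt)
c=(DL+DR)/2;d=c[0]-c[1];print('duct w',np.linalg.norm((DL-DR)[0]),'yaw',np.degrees(np.arctan2(-d[0],d[1])))
S=ray('wrist',[[260.8,120],[357,120],[316,125.5]],.052); print('stop w',np.linalg.norm(S[0]-S[1]),S)
W=ray('wrist',[[273,200],[273.7,250]],.02); 
a=np.radians(8.2); n=np.array([np.cos(a),np.sin(a)]);t=np.array([-n[1],n[0]])
T0=np.array([.46377,.17684]) # earlier trough centre line point
print('lateral wrt line: duct',(c[:,:2]-T0)@n,'stop c',((S[0]+S[1])[:2]/2-T0)@n,'wall outer left (-20.5)',(W[:,:2]-T0)@n)
e=ray('wrist',[[316,162]],zt)[0]; print('gap',(S[2]-e)[:2]@t)
# duct center in world: front - 60mm
dc=e[:2]-.06*t; print('tcp rel duct centre along',(s['ee_pos'][:2]-dc)@t)
```

```text
t 19.93 tcp [0.4735 0.1503 0.0917] toolx deg 9.18 w 0.0253 ft [-0.1 -0.6 -0.4] q [ 0.07  0.16 -0.53  1.93  0.13  1.05 -0.36]
duct w 0.02544326130580769 yaw 8.827450347513016
stop w 0.049926569077859306 [[0.43594482 0.2195017  0.052     ]
 [0.48523204 0.22746613 0.052     ]
 [0.46456622 0.22137821 0.052     ]]
lateral wrt line: duct [0.00439795 0.0045911 ] stop c 0.003503732277239616 wall outer left (-20.5) [-0.01786185 -0.0178014 ]
gap 0.010893256432211507
tcp rel duct centre along -0.00076837043321131
```

Run:
```python
from h import *
todo(.4687,.1487,.03,8.6)
```

```text
t 19.93 tcp [0.4735 0.1503 0.0917] toolx deg 9.18 w 0.0253 ft [-0.1 -0.6 -0.4] q [ 0.07  0.16 -0.53  1.93  0.13  1.05 -0.36]
shift units [-0.23 -0.03  2.05] turn units (after shift) 0.12
```

carry_out([
  [1, -0.23, -0.03, 0, 0.1],
  [1, 0, 0, 0.5, 0],
  [1, 0, 0, 0.5, 0],
  [1, 0, 0, 0.5, 0],
  [1, 0, 0, 0.3, 0],
  [1, 0, 0, 0, 0],
  [1, 0, 0, 0, 0],
])

```text
time: 20.52
ee_pos: [0.4722, 0.1505, 0.0451]
eef_rot: [0.997, 0.074, 0.024, 0.011]
ft_force: [0.4, -0.0, -0.2]
width: 0.0253
```

Run:
```python
from h import *
todo(.4687,.1487,.008,8.6)
```

```text
t 20.52 tcp [0.4722 0.1505 0.0451] toolx deg 8.54 w 0.0253 ft [ 0.4 -0.  -0.2] q [ 0.05  0.21 -0.52  1.98  0.18  0.94 -0.41]
shift units [-0.18  0.01  1.23] turn units (after shift) -0.01
```

carry_out([
  [1, -0.2, 0, 0, 0],
  [1, -0.02, 0, 0.25, 0],
  [1, -0.02, 0, 0.25, 0],
  [1, -0.02, 0, 0.2, 0],
  [1, 0, 0, 0, 0],
  [1, 0, 0, 0, 0],
])

```text
time: 21.02
ee_pos: [0.4663, 0.1493, 0.0248]
eef_rot: [0.997, 0.074, 0.026, 0.011]
ft_force: [0.3, 0.3, -1.6]
width: 0.0255
```

Run:
```python
from h import *
todo(.468,.1487,.008,8.6)
im=camera('wrist');b=camera('side')
cv2.imwrite('pics/w8.png',np.hstack([im[100:400,200:500],cv2.resize(b[230:350,210:330],(300,300),interpolation=cv2.INTER_CUBIC)]))
```

```text
t 21.02 tcp [0.4663 0.1493 0.0248] toolx deg 8.52 w 0.0255 ft [ 0.3  0.3 -1.6] q [ 0.04  0.23 -0.52  2.02  0.2   0.89 -0.43]
shift units [0.02 0.01 0.56] turn units (after shift) -0.02
```

View pics/w8.png

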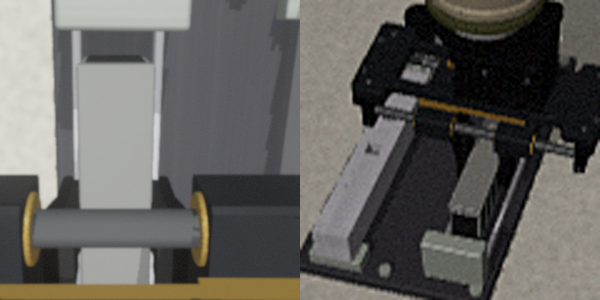

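The duct sits centred between the walls (crop centre ≈116 against wall midpoint 116.5), with the stop ahead. Lowering to the floor.

carry_out([
  [1, 0.02, 0, 0.25, 0],
  [1, 0.02, 0, 0.2, 0],
  [1, 0.01, 0, 0.12, 0],
  [1, 0, 0, 0, 0],
])

```text
time: 21.45
ee_pos: [0.4696, 0.1493, 0.0067]
eef_rot: [0.997, 0.074, 0.027, 0.011]
ft_force: [0.3, -1.0, -0.1]
width: 0.0257
```

Run:
```python
from h import *
todo(.468,.1487,.0056,8.6)
```

```text
t 21.45 tcp [0.4696 0.1493 0.0067] toolx deg 8.5 w 0.0257 ft [ 0.3 -1.  -0.1] q [ 0.03  0.26 -0.51  2.03  0.22  0.86 -0.45]
shift units [-0.06  0.01  0.03] turn units (after shift) -0.02
```

carry_out([
  [1, -0.05, 0, 0.04, 0],
  [-0.3, 0, 0, 0, 0],
  [-0.3, 0, 0, 0, 0],
  [-0.3, 0, 0, 0, 0],
  [-0.3, 0, 0, 0, 0],
  [-0.3, 0, 0, 0, 0],
  [-0.3, 0, 0, 0, 0],
  [-0.3, 0, 0, 0, 0],
  [-0.3, 0, 0, 0, 0],
])

```text
time: 22.2
ee_pos: [0.469, 0.1495, 0.0059]
eef_rot: [0.997, 0.074, 0.027, 0.011]
ft_force: [0.4, -0.3, -0.2]
width: 0.0559
```

carry_out([
  [-0.3, 0, 0, -0.4, 0],
  [-0.3, 0, 0, -0.9, 0],
  [-0.3, 0, 0, -0.9, 0],
  [-0.3, 0, 0, -0.9, 0],
  [-0.3, 0, 0.3, -0.9, 0],
  [-0.5, 0, 0.9, 0, 0],
  [-0.5, 0, 0.9, 0, 0],
  [-0.5, 0, 0.9, 0, 0],
  [-0.5, 0, 0, 0, 0],
])

```text
time: 22.95
ee_pos: [0.4747, 0.0629, 0.1417]
eef_rot: [0.996, 0.078, 0.029, 0.01]
ft_force: [0.3, -0.9, -0.5]
width: 0.0648
```

Run:
```python
from h import *
s,m=pose(); im=camera('wrist'); cv2.imwrite('pics/w9raw.png',im)
rs=silhouettes('short_duct','wrist'); print([(np.round(r['box']),round(r['conf'],2)) for r in rs])
print('knob',[(r['xy'],r['conf']) for r in pinpoint('knob','wrist')])
i=[r['box'] for r in recognise('knob','wrist')]; print(i)
a=np.radians(8.2); n=np.array([np.cos(a),np.sin(a)]);t=np.array([-n[1],n[0]]);T0=np.array([.46377,.17684])
if rs:
    # duct spans z .012...052 on floor
    p,f=fit([('wrist',rs[0]['mask'])],(.468,.149,a),(.026,.12,.04),.012); print(p,f,np.degrees(p[2]),'lateral',(p[:2]-T0)@n)
    c=boxmask('wrist',p,(.026,.12,.04),.012).astype(np.uint8); cs,_=cv2.findContours(c,0,2); cv2.drawContours(im,cs,-1,(0,0,255),1)
cv2.imwrite('pics/w9.png',im)
```

```text
t 22.95 tcp [0.4747 0.0629 0.1417] toolx deg 9.01 w 0.0648 ft [ 0.3 -0.9 -0.5] q [ 0.2   0.03 -0.45  1.94  0.05  1.12 -0.12]
[(array([320.,  98.,  47., 196.]), 0.96)]
knob [([465.0, 298.1], 0.78)]
[[458.1, 291.5, 38.9, 37.6]]
[0.46723946 0.1562614  0.15358501] 0.025782905580409743 8.799772849919547 lateral 0.00049888627547704
```

View pics/w9.png

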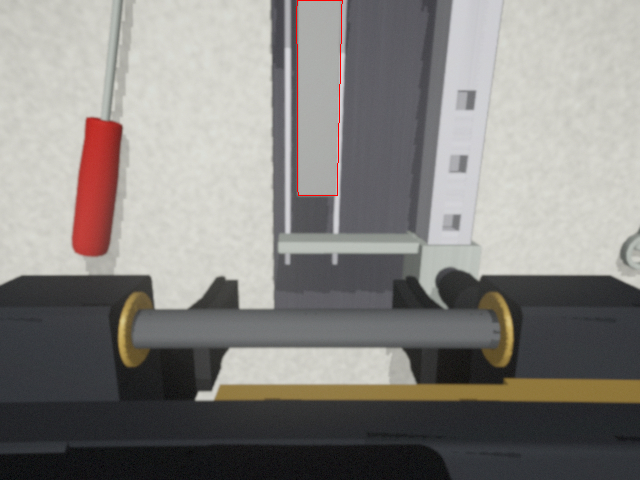

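The duct lies on the trough floor, 0.5 mm off laterally and 0.6° in yaw, between the stop and the arm. I've now viewed 12 pictures, so the rest is numeric. Moving over the knob.

carry_out([
  [-1, 0.85, 0.28, 0, 0],
  [-1, 0.85, 0.28, 0, 0],
  [-1, 0.85, 0.28, 0, 0],
  [-1, 0.85, 0.28, 0, 0],
  [-1, 0, 0, 0, 0],
  [-1, 0, 0, 0, 0],
])

```text
time: 23.65
ee_pos: [0.5812, 0.0611, 0.1463]
eef_rot: [0.996, 0.087, 0.027, 0.008]
ft_force: [-0.2, 0.3, -0.6]
width: 0.0862
```

Run:
```python
from h import *
s,m=pose(); w=camera('wrist')
print('wrist',[(r['xy'],r['conf']) for r in pinpoint('knob','wrist')],[ (r['box'],r['conf']) for r in recognise('knob','wrist')],'expected',proj('wrist',[.5788,.0465,.086]),proj('wrist',[.5788,.0465,.101]))
for c in ['side','scene']:
    camera(c); k=[(np.round(r['xy'],1),round(r['conf'],2)) for r in pinpoint('knob',c)]
    print(c,k,'exp',proj(c,[.5788,.0465,.086]))
up=-m[:,2]; k=np.array([.5788,.0465,.086])-up*.036; print(k); todo(k[0],k[1],.05,8.5)
```

```text
t 23.65 tcp [0.5812 0.0611 0.1463] toolx deg 10.06 w 0.0862 ft [-0.2  0.3 -0.6] q [ 0.17  0.27 -0.43  1.68  0.14  1.17 -0.12]
wrist [([299.9, 271.2], 0.63)] [([301.9, 271.1, 43.6, 51.3], 0.57)] expected [[302.44022648 266.84937257]] [[303.06561011 275.23120984]]
side [(array([260.8, 238.7]), 0.51)] exp [[257.19109859 239.67442952]]
scene [(array([338.8, 268.8]), 0.57)] exp [[348.10829881 265.94599538]]
[0.58078719 0.04612745 0.05005682]
t 24.0 tcp [0.5807 0.0596 0.1472] toolx deg 9.99 w 0.087 ft [0.8 0.5 0.6] q [ 0.17  0.26 -0.43  1.68  0.14  1.17 -0.12]
shift units [-0.25  0.37  3.24] turn units (after shift) 0.3
```

carry_out([
  [-1, 0, 0.4, 0, 0.3],
  [-1, -0.05, 0, 0.6, 0],
  [-1, -0.05, 0, 0.6, 0],
  [-1, -0.05, 0, 0.6, 0],
  [-1, -0.05, 0, 0.5, 0],
  [-1, 0, 0, 0, 0],
])

```text
time: 24.5
ee_pos: [0.5819, 0.0402, 0.0787]
eef_rot: [0.997, 0.068, 0.031, 0.009]
ft_force: [0.2, -0.1, -1.0]
width: 0.0873
```

Run:
```python
from h import *
s,m=pose(); up=-m[:,2]; k=np.array([.5788,.0465,.086])-up*.036; print(k,m[:,2]); todo(k[0],k[1],.05,8.5)
```

```text
t 24.5 tcp [0.5819 0.0402 0.0787] toolx deg 7.87 w 0.0873 ft [ 0.2 -0.1 -1. ] q [ 0.18  0.32 -0.4   1.76  0.18  1.03 -0.15]
[0.58105525 0.04598299 0.05007443] [ 0.06264592 -0.01436141 -0.99793248]
t 24.5 tcp [0.5819 0.0402 0.0787] toolx deg 7.87 w 0.0873 ft [ 0.2 -0.1 -1. ] q [ 0.18  0.32 -0.4   1.76  0.18  1.03 -0.15]
shift units [-0.06 -0.22  0.95] turn units (after shift) -0.13
```

carry_out([
  [-1, -0.03, -0.2, 0, 0],
  [-1, -0.03, 0, 0.4, 0],
  [-1, 0, 0, 0.35, 0],
  [-1, 0, 0, 0.15, 0],
  [-1, 0, 0, 0, 0],
])

```text
time: 24.92
ee_pos: [0.5823, 0.0443, 0.0519]
eef_rot: [0.997, 0.066, 0.032, 0.01]
ft_force: [-0.1, -0.1, -0.8]
width: 0.0871
```

Run:
```python
from h import *
s,m=pose(); up=-m[:,2]; k=np.array([.5788,.0465,.086])-up*.036; todo(k[0],k[1],.05,8.5)
```

```text
t 24.92 tcp [0.5823 0.0443 0.0519] toolx deg 7.65 w 0.0871 ft [-0.1 -0.1 -0.8] q [ 0.17  0.35 -0.4   1.79  0.2   0.98 -0.18]
t 24.92 tcp [0.5823 0.0443 0.0519] toolx deg 7.65 w 0.0871 ft [-0.1 -0.1 -0.8] q [ 0.17  0.35 -0.4   1.79  0.2   0.98 -0.18]
shift units [-0.04 -0.06  0.06] turn units (after shift) -0.17
```

carry_out([
  [-1, -0.04, -0.06, 0.06, 0],
  [1, 0, 0, 0, 0],
  [1, 0, 0, 0, 0],
  [1, 0, 0, 0, 0],
  [1, 0, 0, 0, 0],
  [1, 0, 0, 0, 0],
  [1, 0, 0, 0, 0],
  [1, 0, 0, 0, 0],
  [1, 0, 0, 0, 0],
  [1, 0, 0, 0, 0],
  [1, 0, 0, 0, 0],
  [1, 0, 0, 0, 0],
  [1, 0, 0, 0, 0],
], force=35)

```text
time: 26.0
ee_pos: [0.579, 0.0459, 0.0511]
eef_rot: [0.997, 0.066, 0.03, 0.01]
ft_force: [2.9, 0.6, -1.7]
width: 0.0254
```

Run:
```python
from h import *
s,m=pose(); print(m[:,2])
```

```text
t 26.0 tcp [0.579  0.0459 0.0511] toolx deg 7.65 w 0.0254 ft [ 2.9  0.6 -1.7] q [ 0.16  0.35 -0.4   1.79  0.2   0.98 -0.18]
[ 0.06172471 -0.01630438 -0.99796003]
```

carry_out([
  [1, 0.01, 0, -0.15, 0],
  [1, 0.01, 0, -0.15, 0],
  [1, 0.01, 0, -0.15, 0],
  [1, 0, 0, 0, 0],
])

```text
time: 26.33
ee_pos: [0.5789, 0.0458, 0.0643]
eef_rot: [0.997, 0.066, 0.03, 0.01]
ft_force: [3.5, 0.8, -7.6]
width: 0.0253
```

carry_out([
  [1, 0, 0, -0.1, 0],
  [1, 0, 0, -0.02, 0],
])

```text
time: 26.5
ee_pos: [0.5789, 0.0459, 0.0678]
eef_rot: [0.997, 0.066, 0.03, 0.01]
ft_force: [4.9, 0.4, -7.2]
width: 0.0253
```

Run:
```python
from h import *
s,m=pose(); a=np.radians(8.2); t=np.array([-np.sin(a),np.cos(a)])
p=np.array([.579,.0459])+.04*t; print(p); todo(p[0],p[1],.067,7.65)
```

```text
t 26.5 tcp [0.5789 0.0459 0.0678] toolx deg 7.64 w 0.0253 ft [ 4.9  0.4 -7.2] q [ 0.17  0.33 -0.4   1.78  0.18  1.01 -0.17]
[0.57329484 0.08549105]
t 26.5 tcp [0.5789 0.0459 0.0678] toolx deg 7.64 w 0.0253 ft [ 4.9  0.4 -7.2] q [ 0.17  0.33 -0.4   1.78  0.18  1.01 -0.17]
shift units [-0.01 -1.33 -0.01] turn units (after shift) -0.0
```

carry_out([
  [1, 0, -0.25, 0, 0],
  [1, 0, -0.25, 0, 0],
  [1, 0, -0.25, 0, 0],
  [1, 0, -0.25, 0, 0],
  [1, 0, 0, 0, 0],
])

```text
time: 26.92
ee_pos: [0.575, 0.0744, 0.0661]
eef_rot: [0.997, 0.065, 0.03, 0.011]
ft_force: [2.9, 2.3, -8.4]
width: 0.0252
```

Run:
```python
from h import *
todo(.5733,.0855,.067,7.65)
```

```text
t 26.92 tcp [0.575  0.0744 0.0661] toolx deg 7.46 w 0.0252 ft [ 2.9  2.3 -8.4] q [ 0.12  0.33 -0.41  1.78  0.2   1.01 -0.24]
shift units [-0.01 -0.37 -0.04] turn units (after shift) -0.04
```

carry_out([
  [1, 0, -0.2, -0.03, 0],
  [1, 0, -0.15, -0.02, 0],
  [1, 0, 0, 0, 0],
])

```text
time: 27.17
ee_pos: [0.5735, 0.0849, 0.0669]
eef_rot: [0.997, 0.065, 0.03, 0.012]
ft_force: [3.9, 0.3, -6.5]
width: 0.0254
```

Run:
```python
from h import *
todo(.5733,.0855,.067,7.65)
```

```text
t 27.17 tcp [0.5735 0.0849 0.0669] toolx deg 7.47 w 0.0254 ft [ 3.9  0.3 -6.5] q [ 0.11  0.33 -0.42  1.78  0.2   1.01 -0.26]
shift units [-0.   -0.02 -0.01] turn units (after shift) -0.04
```

carry_out([
  [1, 0, -0.02, 0.12, 0],
  [1, -0.01, 0, 0.12, 0],
  [1, -0.01, 0, 0.1, 0],
  [1, 0, 0, 0, 0],
])

```text
time: 27.5
ee_pos: [0.5734, 0.0852, 0.0556]
eef_rot: [0.997, 0.065, 0.03, 0.012]
ft_force: [4.6, 1.3, -6.5]
width: 0.0255
```

Run:
```python
from h import *
todo(.5733,.0855,.0511,7.65)
```

```text
t 27.5 tcp [0.5734 0.0852 0.0556] toolx deg 7.47 w 0.0255 ft [ 4.6  1.3 -6.5] q [ 0.11  0.35 -0.42  1.79  0.21  0.99 -0.27]
shift units [-0.01 -0.02  0.15] turn units (after shift) -0.04
```

carry_out([
  [1, 0, 0, 0.1, 0],
  [1, 0, 0, 0.05, 0],
  [1, 0, 0, 0.03, 0],
  [1, 0, 0, 0, 0],
])

```text
time: 27.83
ee_pos: [0.5736, 0.0852, 0.0512]
eef_rot: [0.997, 0.065, 0.029, 0.012]
ft_force: [1.5, 1.0, -4.9]
width: 0.0254
```

Run:
```python
from h import *
s,m=pose()
k=np.array([.5733,.0855,.086])
for c in ['scene','side','wrist']:
    camera(c); print(c,'knob',[(np.round(r['xy'],1),round(r['conf'],2)) for r in pinpoint('knob',c)[:1]])
    print('arm',[(np.round(ray(c,r['xy'],.038),4),round(r['conf'],2)) for r in pinpoint('sleeve_arm',c)[:1]])
a=np.radians(8.2); n=np.array([np.cos(a),np.sin(a)]);t=np.array([-n[1],n[0]]);T0=np.array([.46377,.17684])
g=[]
for c in ['wrist','scene']:
    camera(c)
    for r in silhouettes('short_duct',c): print(c,np.round(r['box']),round(r['conf'],2), ray(c,[r['box'][0],r['box'][1]],.05).round(3))
```

```text
t 27.83 tcp [0.5736 0.0852 0.0512] toolx deg 7.45 w 0.0254 ft [ 1.5  1.  -4.9] q [ 0.1   0.35 -0.42  1.79  0.21  0.98 -0.27]
scene knob [(array([353.3, 260.5]), 0.6)]
arm [(array([[0.4754, 0.0859, 0.038 ]]), 0.86)]
side knob [(array([250.1, 250.4]), 0.68)]
arm [(array([[0.47  , 0.1016, 0.038 ]]), 0.64)]
wrist knob [(array([316.3, 317.4]), 0.6)]
arm [(array([[0.4756, 0.0962, 0.038 ]]), 0.62)]
wrist [ 89. 120. 132. 234.] 0.6 [[0.472 0.146 0.05 ]]
scene [145. 266.  15.  41.] 0.71 [[ 0.25  -0.425  0.05 ]]
scene [352. 257.  33.  42.] 0.59 [[0.537 0.091 0.05 ]]
scene [206. 373.  43.  46.] 0.56 [[ 0.639 -0.42   0.05 ]]
```

The fingers are still holding up about 4 N of spring, so the pin isn't quite home. Pressing on down.

carry_out([
  [1, 0, 0, 0.06, 0],
  [1, 0, 0, 0.06, 0],
  [1, 0, 0, 0.04, 0],
])

```text
time: 28.73
ee_pos: [0.574, 0.0852, 0.0508]
eef_rot: [0.997, 0.064, 0.03, 0.012]
ft_force: [-9.5, -2.0, 14.8]
width: 0.0257
```

carry_out([
  [1, 0, 0, 0.02, 0],
  [1, 0, 0, 0.02, 0],
  [1, 0, 0, 0.02, 0],
  [1, 0, 0, 0.02, 0],
])

```text
time: 29.07
ee_pos: [0.5739, 0.0851, 0.0509]
eef_rot: [0.997, 0.064, 0.03, 0.013]
ft_force: [-5.8, -1.5, 11.2]
width: 0.0256
```

Run:
```python
from h import *
s,m=pose()
a=np.radians(8.2); n=np.array([np.cos(a),np.sin(a)]);t=np.array([-n[1],n[0]])
for c in ['wrist','side']:
    im=camera(c); cv2.imwrite(f'pics/f_{c}.png',im); e=proj(c,[.467,.158,.05])[0]
    rs=silhouettes('short_duct',c)
    if not rs: print(c,'none'); continue
    r=min(rs,key=lambda r:np.hypot(*(np.array(r['box'][:2])-e))); print(c,e,np.round(r['box']),r['conf'])
    p,f=fit([(c,r['mask'])],(.467,.158,a),(.026,.12,.04),.012)
    print(p,'iou err',f,'yaw',np.degrees(p[2]),'x rel',p[:2]@n-.4845,'y rel',p[:2]@t-(.1515-.06))
```

```text
t 29.07 tcp [0.5739 0.0851 0.0509] toolx deg 7.43 w 0.0256 ft [-5.8 -1.5 11.2] q [ 0.1   0.35 -0.41  1.79  0.21  0.98 -0.27]
wrist [73.5481427  87.88493191] [ 90. 121. 134. 237.] 0.82
[0.46837672 0.15745994 0.13477652] iou err 0.034596514972085934 yaw 7.722125950803591 x rel 0.0015464897461711646 y rel -0.0024539709539363047
side [281.87122876 300.48262198] [284. 301.  30.  48.] 0.75
[0.4715414  0.14244606 0.15038438] iou err 0.19880715705765406 yaw 8.616390411834345 x rel 0.0025374008466091946 y rel -0.01776572497542339
```

```bash
python3 -c "
from bench import *
print(close_job()); print(read_state()['time'])"
```

```text
the job is handed in; nothing more can be done
None
the job is handed in; nothing more can be done
```

The short grey duct is in the trough, lid up. I pulled the knob up about 16 mm, slid the sleeve one hole towards the end stop and let the pin home. The job was handed in at about 29 s of robot time, with the knob still gripped at 35 N; no verdict was reported.

**Last checks**
- **Sleeve:** it travelled 39.7 mm, measured at the tool.
- **Pin:** the tool height was within 0.3 mm of the home height taken before the lift. A downward press met a hard seat, about 11–15 N.
- **Grip:** the jaws stood at 25.6 mm on the 26 mm knob.
- **Duct:** the wrist camera fit put it 1.5 mm sideways, 2.5 mm back along the trough and 0.5° off in yaw, all within limits.

**What failed or disagreed**
- **First two grasps closed on air.** All three cameras showed the fingertips about 34 mm short of the stated `tip_reach`. I worked from the observed offset after that.
- **Tool tilt:** it drifted to about 3.5° during the moves.
- **Final side view fit:** it put the duct about 18 mm back along the trough. That fit was poor, with the stop and arm partly hiding the duct. I trusted the wrist view, since the moved arm leaves the duct only about 3 mm of slack.
- **Bystanders:** the long duct, contactor and transformer were not measured at the end. No move was made near them other than passing overhead.

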